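# Load the tube block into the sample lift

## Task

Draw the long tube block out from under the clear riser by its protruding end, stand it on the free bench clear of the riser and let go, then take it again round its middle. Lower it into the sample lift onto the sprung platform and push it fully down, firmly but without forcing it, keeping it there until the catch has swung in over its end and holds it down by itself. Keep the block upright throughout and leave the other things on the bench where they are.

Things in the scene. Friction and masses are not known exactly. Their poses are not given: they have to be found in the camera images.
- block_center (a point): Centre (half-way up) of the tube block: solid grey metal, 140 mm long (its x), 54 mm wide (y), 56 mm high (z up), two rows of five dark tube wells on top, about 0.35 kg; both ends are alike. It starts on the bench in one of the riser's two bays, along the bay, about 50 mm of its length sticking out of the open front.
- riser: Fixed clear acrylic riser, 130 mm deep (x), 226 mm wide (y), with two bays (centres at y = -54.5 and +54.5 mm). Origin on the bench under the middle of the roof's front edge; the open front faces its -x, bays run to x = +124 mm. Roof underside 63 mm, top 68 mm above the bench; walls 8 mm thick end at the front edge. No floor: things stand on the bench.
- lift: Fixed sample lift: white base 250 mm long (its x, -120 to +130 mm), 130 mm wide (y), 40 mm high; origin on the bench under the well's centre, z up. The well takes the block along x, either end first, 3 mm to spare all round. Guide walls, flared at the top, stand to 119 mm above the bench; on the long sides they leave x = -35 to +35 mm open for fingers. A tower at +x carries the catch.
- platform (a joint): Sprung platform in the well, 132 by 50 mm, with a rubber facing that gives about 1 mm per 8 N: 0 = raised (top 77 mm above the bench), 0.027 m = fully down on its stop (top 50 mm). The spring takes about 4.5 N to start and 13 N to push fully down (block's weight included). Held by the catch it reads about 0.019 m; it must be nearly fully down for the catch to swing in.
- catch (a joint): Dark steel catch: 0 = fully in, its tooth about 8 mm over the block's end; grows to 0.5 rad as it swings outwards. The block pushes it out on its way down (0.1 to 0.3 rad, a few newtons); it is sprung and damped, and takes about two seconds to swing back in once the block's top has gone below it.
- tipbox_center (a point): Centre of a pipette-tip box, 72 by 56 by 50 mm, grey with a white lid, in the riser's other bay (shorter than the tube block). Leave alone.
- roundrack: Round white tube rack, 76 mm across, 22 mm high with a pointed centre knob to 62 mm; origin at the centre of its underside. Leave alone.
- bottle: Clear bottle with blue cap, 60 mm across, 130 mm high; origin at the centre of its underside. Leave alone.
- jar: Amber jar, 60 mm across, 80 mm high; origin at the centre of its underside. Leave alone.
- pipette: White pipette lying on the bench, about 230 mm long; origin near its middle on the bench. Leave alone.
- catch_tooth (a point): Tip of the underside of the catch's tooth (20 mm wide): at the lift's x = +62 mm, 113 mm above the bench when fully in. The catch hangs from a pivot at x = +84 mm, 156 mm above the bench, between the two posts of the tower (168 mm high, x = +81 to +107 mm).
Not all that is in view belongs to the job. What is shaped like the part that bears block_center but green or orange is not meant.

How it is judged:
By the outcome, as a careful person would: the job done as asked, in the order asked, and still so for the second after the job is handed in, with the robot touching nothing.
It also fails if it takes over 61 s, if anything falls off the work surface, if the arm or the gripper's body presses on something with over 40 N, if the wrist force passes 120 N, or if a joint passes its speed limit or range.

## Robot

A 6-joint arm with a two-finger parallel gripper is mounted at the origin on the work surface. World frame = base frame: x ahead of the robot, y to its left, z up, the work surface at z = 0. Lengths are in m, angles in rad, forces in N, time in s.
With the tool pointing down it reaches from about 0.35 to 0.975 m from the base axis. Payload 4.9 kg.
Tool frame: the origin (TCP) lies at the very end of the fingers, on their centre line; the grasp point (between the pads) lies 19 mm behind it; z points along the fingers, x is the direction in which the jaws open and shut, and the axes are right-handed (so a half turn about z gives the same grasp; the last joint's range is limited). The gripper opens to 85 mm and grips with 20 to 120 N. Pads are 22 mm wide; open, the fingers measure 114 mm over their backs; the gripper's body (76 mm by 85 mm) begins 54 mm behind the grasp point. The pads swing forward as they close: fully open they stand 13 mm farther back than shut.
Start: joints at [1.061, 0.053, 1.613, -0, 1.476, -0.119], TCP at [0.238, 0.578, 0.231] pointing down, gripper open.
Joint ranges: [-3.01, 3.01], [-1.01, 2.22], [0.06, 2.58], [-1.02, 4.17], [0.09, 2.62], [-3.14, 3.14]. Speed limits (rad/s): [2.57, 2.57, 3.14, 3.14, 3.14, 3.14].

## Interface

Orientations are given as a unit quaternion [w, x, y, z].
In Python, from plant import * gives the robot as it stands.
- The arm moves only by the shell command python3 -m inch 'ROWS'. ROWS is text: rows parted by semicolons, each of 7 numbers parted by spaces: the shift along the tool's x, y, z in m, then the turn, a rotation vector about the tool's x, y, z in rad, then the closure, from 0 (fully open) to 1 (shut). A call has 1 to 10 rows; each row shifts and turns the commanded pose from where the row before left it, along the tool's axes as they then stand; what a row does not reach is not made up. A row lasts 1/12 s, in which the tool goes at most 41.7 mm and 7.16 degrees, less where a joint would pass 70% of its speed; a pose out of reach is approached as far as the arm can. A call with a gripper value outside its range is refused whole. The fingers move at their own pace and stop on an object; the grip force is fixed at half the most. Time passes only in rows, so rows that do not move let the fingers close. It gives the time, the measured TCP pose, the force and the opening at its end, in the units of the state.
- state(): the state, without advancing time (a new reading comes with each control period).
- grab_frame(name): name is "scene" or "top" or "wrist"; returns the picture (384x512x3 uint8, blue, green, red); there is no depth.
- camera_info(name): a dict with "vertical_fov" (degrees; the focal length in pixels is half the picture's height over the tangent of half this angle, whatever the lens; pixels are square), "cx", "cy" (the principal point, pixels), "origin" and "rotation" of the camera in the world. Camera axes: x right, y down, z forward; pixel columns grow to the right and rows downward; lengths in m; the calibration is good to about 2 mm. A picture is of the moment at which its call begins: read the wrist's pose just before it. camera_info takes no time and is no camera call; for the wrist camera it gives the pose at the moment of the call.
- job_done(): hands the job in, once; it reports no verdict.
The state is a dict: "time": time; "joint_pos": joint angles; "joint_vel": joint speeds; "joint_efforts": joint torques, N m; "tool_pos": TCP position; "tool_rot": TCP orientation; "contact_force": force on the tool from outside, world axes, zero at the start; "ft_torque": the same for the moment, N m; "gripper_width": opening from 0.0 (shut) to 1.0 (fully open).
Only numpy, scipy, OpenCV 4.12 (cv2) and the standard library are available. Lean on these libraries where they do the work, as an engineer would, in place of code of your own. Each camera call takes 0.05 s, during which the arm holds its last target.

## Working session

There is one attempt and no reset: what is moved stays moved. The work goes in short steps, Python scripts to look and compute and a shell command to move; the robot and the scene stay as the last step left them, time stands still between calls to the robot, and variables do not carry over. Pictures are saved under pics/ and viewed, and the job is handed in when it is done.

```bash
ls; mkdir -p pics; python3 - <<'E'
from plant import *
import cv2
s=state(); print({k:s[k] for k in ('time','tool_pos','tool_rot','contact_force','gripper_width')})
for n in ("scene","top","wrist"):
    c=camera_info(n); print(n,c)
    cv2.imwrite(f"pics/{n}0.png",grab_frame(n))
E
```

```text
pics
{'time': 0.0, 'tool_pos': array([0.23776941, 0.57733476, 0.23005838]), 'tool_rot': array([ 4.71223192e-04,  8.30929485e-01,  5.56376783e-01, -9.19283272e-04]), 'contact_force': array([ 0.24470709, -0.46683324,  0.73735997]), 'gripper_width': 1.000730264379715}
scene {'vertical_fov': 42.767619215483755, 'cx': 254.59640319725554, 'cy': 186.7147180544006, 'origin': array([ 1.38727224, -0.27399245,  1.30020683]), 'rotation': array([-0.24615485,  0.74179778,  0.59233813, -0.1956512 ])}
top {'vertical_fov': 57.025013699505024, 'cx': 256.0091595506763, 'cy': 192.0562058255623, 'origin': array([ 0.30260386, -0.08575723,  1.17039166]), 'rotation': array([ 0.07935785, -0.69795198,  0.70930051, -0.05880599])}
wrist {'vertical_fov': 63.569788579552906, 'cx': 254.35779078566603, 'cy': 187.63427499970928, 'origin': array([0.1781836 , 0.60137272, 0.37218081]), 'rotation': array([0.10946868, 0.82367765, 0.55160939, 0.07279294])}
```

View pics/scene0.png

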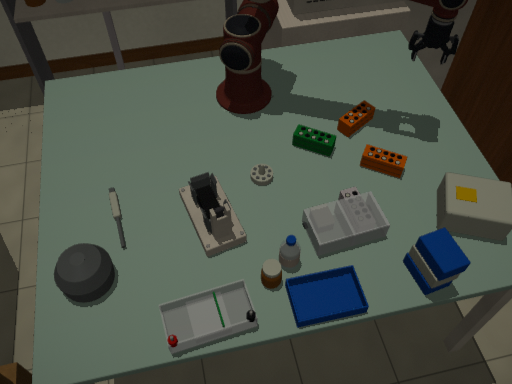

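View pics/top0.png

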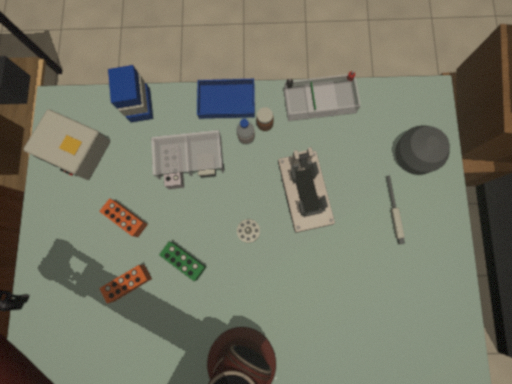

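View pics/wrist0.png

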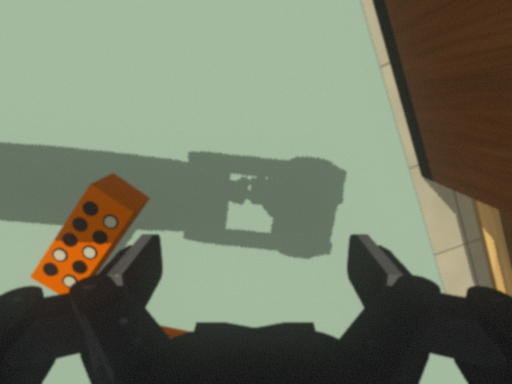

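The riser is the clear two-bay box at top (187,155) / scene (345,220). I'll enlarge that and the lift.

```bash
python3 - <<'E'
import cv2,numpy as np
t=cv2.imread("pics/top0.png"); s=cv2.imread("pics/scene0.png")
a=cv2.resize(t[120:195,140:235],(760,600),interpolation=cv2.INTER_CUBIC)
b=cv2.resize(s[180:260,295:400],(788,600),interpolation=cv2.INTER_CUBIC)
c=cv2.resize(t[140:240,270:345],(450,600),interpolation=cv2.INTER_CUBIC)
d=cv2.resize(s[165:260,170:255],(537,600),interpolation=cv2.INTER_CUBIC)
for n,i in zip("abcd",(a,b,c,d)): cv2.imwrite(f"pics/z_{n}.png",i)
E
```

```text
(no output)
```

View pics/z_a.png

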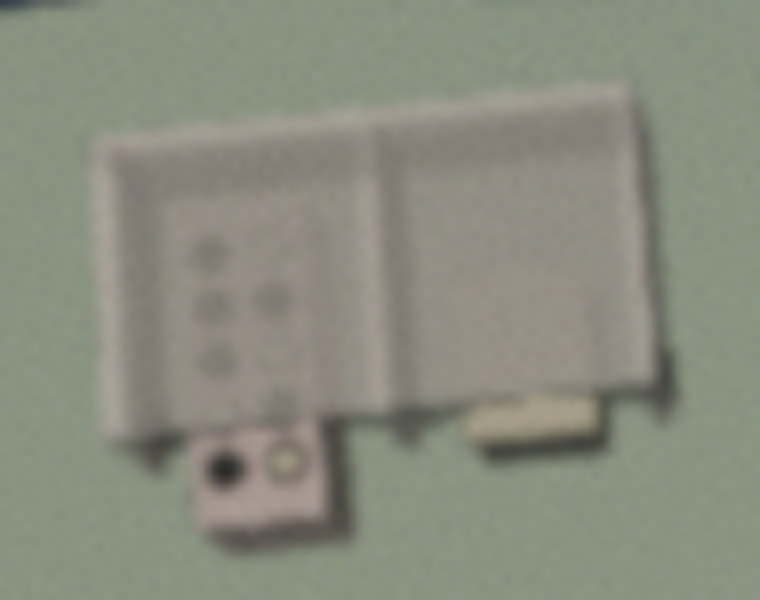

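View pics/z_b.png

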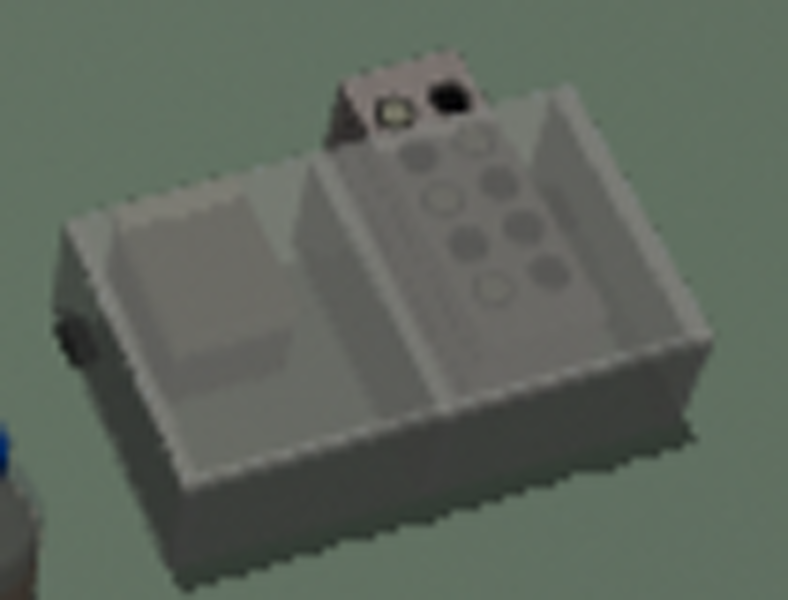

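View pics/z_c.png

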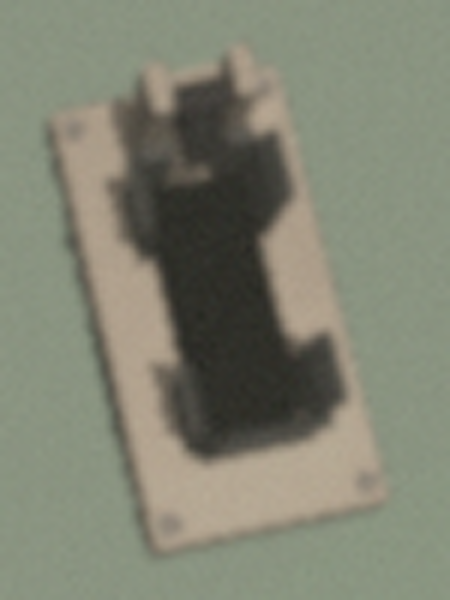

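View pics/z_d.png

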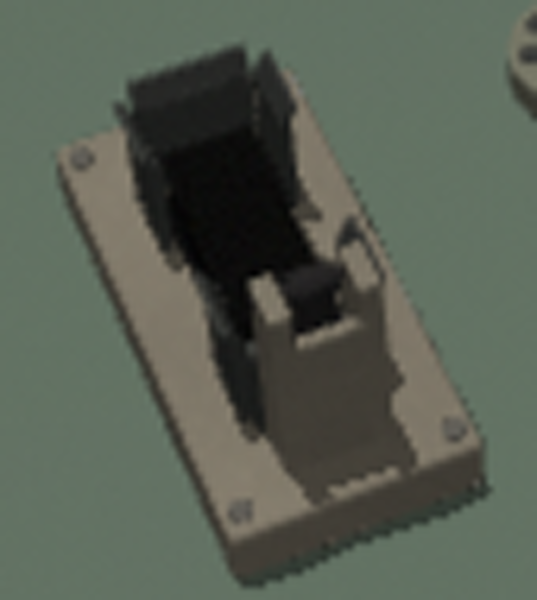

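Candidates in top: orange (122,217), orange (125,284), green (182,260), and grey in the riser's left bay with its end at (173,180). The grey one, with two rows of wells and sticking out from under the clear roof, is the one meant (crop confirms). The tip box is in the other bay at (207,173). Next I'll measure the poses.

```bash
cat > h.py <<'E'
import numpy as np, cv2
from scipy.spatial.transform import Rotation as R
from scipy.optimize import least_squares
def Rq(q): return R.from_quat(np.roll(q,-1))
def ray(ci,u,v):
    f=192/np.tan(np.radians(ci['vertical_fov']/2))
    return Rq(ci['rotation']).apply([(u-ci['cx'])/f,(v-ci['cy'])/f,1.])
def atz(ci,u,v,z):
    d=ray(ci,u,v); o=np.array(ci['origin']); return (o+d*(z-o[2])/d[2])[:2]
def proj(ci,P):
    f=192/np.tan(np.radians(ci['vertical_fov']/2))
    p=Rq(ci['rotation']).inv().apply(np.atleast_2d(P)-ci['origin'])
    return np.c_[p[:,0]/p[:,2]*f+ci['cx'],p[:,1]/p[:,2]*f+ci['cy']]
def fit(obs,x0):
    """obs list (ci,local xyz,uv) -> x,y,yaw"""
    def w(x,L):
        c,s=np.cos(x[2]),np.sin(x[2]); L=np.array(L); return np.array([x[0]+c*L[0]-s*L[1],x[1]+s*L[0]+c*L[1],L[2]])
    r=lambda x: np.concatenate([(proj(c,w(x,L))[0]-uv) for c,L,uv in obs])
    s=least_squares(r,x0); return s.x,r(s.x).reshape(-1,2)
E
python3 - <<'E'
from plant import *
from h import *
ct,cs=camera_info("top"),camera_info("scene")
za=lambda u,v:(140+(u+.5)/8-.5,120+(v+.5)/8-.5)
zb=lambda u,v:(295+u/7.505-.43,180+v/7.5-.43)
zc=lambda u,v:(270+u/6-.42,140+v/6-.42)
zd=lambda u,v:(170+u/6.318-.42,165+v/6.316-.42)
for n,(u,v),z in [("rFL",(118,437),.068),("rFR",(650,382),.068),("rBL",(103,140),.068),("rBR",(628,85),.068),("bFL",(203,533),.056),("bFR",(330,515),.056)]: print(n,atz(ct,*za(u,v),z))
for n,(u,v),z in [("rFL",(570,85),.068),("rFR",(65,225),.068),("rBR",(190,485),.068),("rBL",(712,335),.068),("bFL",(455,48),.056),("bFR",(345,83),.056)]: print("S",n,atz(cs,*zb(u,v),z))
for n,(u,v),z in [("l+",(50,118),.04),("l+r",(280,65),.04),("l-r",(385,497),.04),("l-",(155,548),.04)]: print(n,atz(ct,*zc(u,v),z))
for n,(u,v),z in [("l-l",(58,150),.04),("l+l",(232,545),.04),("l+r",(482,440),.04)]: print("S",n,atz(cs,*zd(u,v),z))
E
```

```text
rFL [0.58685915 0.27408404]
rFR [0.60527584 0.05785664]
rBL [0.71379702 0.28583904]
rBR [0.73242386 0.0677782 ]
bFL [0.54899327 0.24137811]
bFR [0.55545808 0.18959724]
S rFL [0.58907727 0.27937571]
S rFR [0.61016548 0.05541944]
S rBR [0.73653674 0.06860368]
S rBL [0.71701764 0.29011432]
S bFL [0.55231455 0.24436293]
S bFR [0.55950021 0.19313721]
l+ [ 0.6365543  -0.12834623]
l+r [ 0.66419784 -0.25623408]
l-r [ 0.42369228 -0.30066814]
l- [ 0.39860539 -0.17797279]
S l-l [ 0.42602483 -0.30216787]
S l+l [ 0.66972789 -0.25367329]
S l+r [ 0.64009842 -0.12910619]
```

```bash
python3 - <<'E'
from plant import *
from h import *
ct,cs=camera_info("top"),camera_info("scene")
za=lambda u,v:(140+(u+.5)/8-.5,120+(v+.5)/8-.5)
zb=lambda u,v:(295+u/7.505-.43,180+v/7.5-.43)
zc=lambda u,v:(270+u/6-.42,140+v/6-.42)
zd=lambda u,v:(170+u/6.318-.42,165+v/6.316-.42)
A=lambda L,u,v:(ct,L,za(u,v)); B=lambda L,u,v:(cs,L,zb(u,v)); C=lambda L,u,v:(ct,L,zc(u,v)); D=lambda L,u,v:(cs,L,zd(u,v))
FL=(0,.113,.068);FR=(0,-.113,.068);BL=(.13,.113,.068);BR=(.13,-.113,.068)
t=[A(FL,118,437),A(FR,650,382),A(BL,103,140),A(BR,628,85)]
s=[B(FL,570,85),B(FR,65,225),B(BR,190,485),B(BL,712,335)]
for o in (t,s,t+s): x,r=fit(o,[.6,.17,.09]); print("riser",x.round(4),abs(r).max().round(2))
bl=(-.07,.027,.056);br=(-.07,-.027,.056)
t=[A(bl,203,533),A(br,330,515)]; s=[B(bl,455,48),B(br,345,83)]
for o in (t,s,t+s): x,r=fit(o,[.62,.2,.09]); print("block",x.round(4),abs(r).max().round(2))
L=lambda a,b:(a,b,.04)
t=[C(L(.13,.065),50,118),C(L(.13,-.065),280,65),C(L(-.12,-.065),385,497),C(L(-.12,.065),155,548)]
s=[D(L(-.12,-.065),58,150),D(L(.13,-.065),232,545),D(L(.13,.065),482,440)]
for o in (t,s,t+s): x,r=fit(o,[.53,-.2,-.19]); print("lift",x.round(4),abs(r).max().round(2))
E
```

```text
riser [0.595  0.166  0.0841] 1.39
riser [0.5983 0.1675 0.0924] 0.63
riser [0.5967 0.1669 0.0885] 1.66
block [0.6217 0.224  0.1225] 0.28
block [0.6251 0.2293 0.1506] 0.28
block [0.6234 0.2268 0.1353] 0.95
lift [ 0.5261 -0.2167  0.1964] 1.27
lift [ 0.5283 -0.2165  0.2001] 0.91
lift [ 0.527  -0.2166  0.1984] 1.47
```

```bash
python3 - <<'E'
from plant import *
from h import *
ct=camera_info("top")
for n,u,v,z in [("green a",204,268,.05),("green b",175,241,.05),("green c",160,252,.05),("orange1",130,234,.05),("orange2",148,272,.05),("rack",248,230,.03),("bottle",246,130,.06),("jar",264,118,.06),("shadow",75,260,0)]: print(n,atz(ct,u,v,z).round(3))
s=state(); print(s['tool_pos'],Rq(s['tool_rot']).as_matrix().round(3))
E
```

```text
green a [0.287 0.111]
green b [0.372 0.204]
green c [0.338 0.251]
orange1 [0.396 0.35 ]
orange2 [0.277 0.286]
rack [ 0.405 -0.026]
bottle [ 0.734 -0.024]
jar [ 0.775 -0.085]
shadow [0.318 0.548]
[0.23784529 0.57745061 0.23033249] [[ 0.381  0.925 -0.001]
 [ 0.925 -0.381 -0.001]
 [-0.002 -0.    -1.   ]]
```

```bash
python3 -m inch '0 0 0 0 0 -0.12 0; 0 0 0 0 0 -0.12 0; 0 0 0 0 0 -0.12 0; 0 0 0 0 0 -0.12 0'
cat >> h.py <<'E'
def todo(p,yaw=None):
    """remaining move in tool axes to world p; yaw = wanted angle of tool y in world"""
    from plant import state
    s=state(); M=Rq(s['tool_rot']).as_matrix()
    print("t",round(s['time'],2),"tcp",s['tool_pos'].round(4),"yaw",round(np.arctan2(M[1,1],M[0,1]),4),"tilt",M[:2,2].round(4),"F",s['contact_force'].round(2),"g",round(s['gripper_width'],3))
    d=M.T@(np.array(p)-s['tool_pos']); print("shift",d.round(4), "len",np.linalg.norm(d).round(3))
    if yaw is not None: print("turn z", -round(yaw-np.arctan2(M[1,1],M[0,1]),4))
E
python3 -c "
from h import *
todo([.60,.22,.25],.09)"
```

```text
time: 0.48
tool_pos: [0.2379, 0.5776, 0.2308]
tool_rot: [0.0, 0.673, 0.74, -0.0]
contact_force: [0.8, -0.1, -0.8]
gripper_width: 0.997
t 0.48 tcp [0.2379 0.5776 0.2308] yaw 0.0951 tilt [-0.0004 -0.0008] F [ 0.76 -0.08 -0.81] g 0.997
shift [-0.3904  0.3264 -0.0191] len 0.509
turn z 0.0051
```

```bash
python3 -m inch '-0.03 0.025 -0.002 0 0 0 0; -0.03 0.025 -0.002 0 0 0 0; -0.03 0.025 -0.002 0 0 0 0; -0.03 0.025 -0.002 0 0 0 0; -0.03 0.025 -0.002 0 0 0 0; -0.03 0.025 -0.002 0 0 0 0; -0.03 0.025 -0.002 0 0 0 0; -0.03 0.025 -0.002 0 0 0 0; -0.03 0.025 -0.002 0 0 0 0; -0.03 0.025 -0.002 0 0 0 0' && python3 -m inch '-0.03 0.025 0 0 0 0 0; -0.03 0.025 0 0 0 0 0; -0.03 0.025 0 0 0 0 0; 0 0 0 0 0 0 0; 0 0 0 0 0 0 0' | head -2
python3 - <<'E'
from plant import *
from h import *
todo([.60,.22,.25],.09)
ci=camera_info("wrist"); im=grab_frame("wrist"); cv2.imwrite("pics/w1.png",im); import pickle; pickle.dump(ci,open("w1.pkl","wb"))
E
```

```text
time: 1.32
tool_pos: [0.5147, 0.2997, 0.2511]
tool_rot: [-0.0, 0.675, 0.738, -0.0]
contact_force: [0.4, 1.1, 0.5]
gripper_width: 1.001
time: 1.73
tool_pos: [0.5973, 0.2167, 0.2505]
t 1.73 tcp [0.5973 0.2167 0.2505] yaw 0.0859 tilt [-0.0015 -0.0001] F [-0.56  0.89 -0.06] g 1.004
shift [0.0031 0.003  0.0005] len 0.004
turn z -0.0041
```

View pics/w1.png

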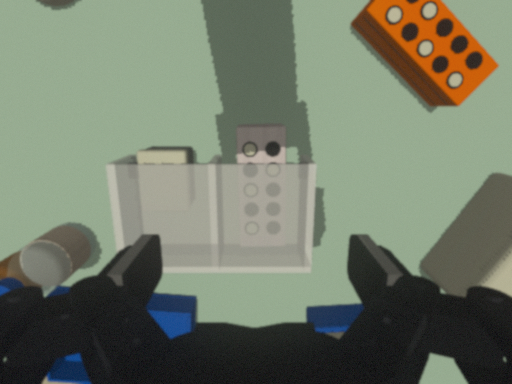

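The wrist view shows the block's protruding end at about (237–286, 125–163), with five rows of two wells in (245–280, 148–228). The riser front edge is at row ~164. I'll zoom in to fit it.

```bash
python3 - <<'E'
import cv2
t=cv2.imread("pics/w1.png")
cv2.imwrite("pics/w1z.png",cv2.resize(t[115:275,100:325],(788,560),interpolation=cv2.INTER_CUBIC))
E
```

```text
(no output)
```

View pics/w1z.png

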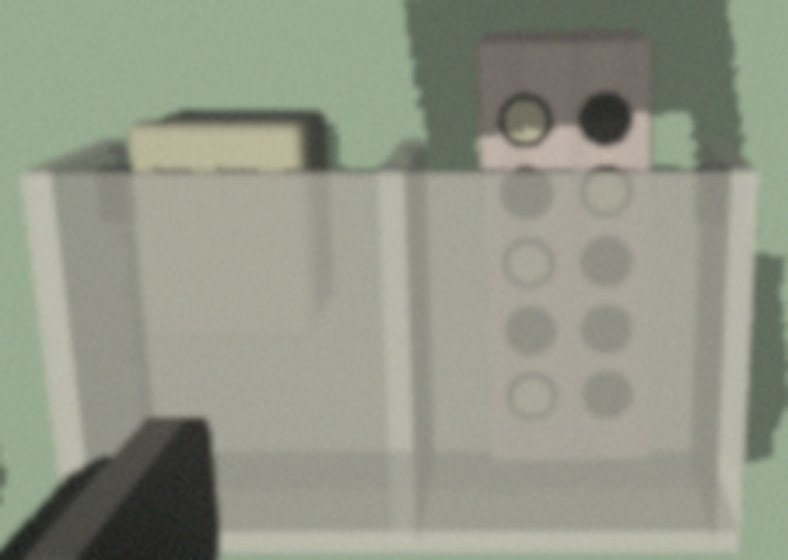

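```bash
python3 - <<'E'
from h import *
import pickle
ci=pickle.load(open("w1.pkl","rb"))
z=lambda u,v:(100+(u+.5)/3.502-.5,115+(v+.5)/3.5-.5)
o=[(ci,(-.07,-.027,.056),z(480,37)),(ci,(-.07,.027,.056),z(650,37)),(ci,(.07,-.027,.056),z(492,457)),(ci,(.07,.027,.056),z(649,457))]
x,r=fit(o,[.62,.22,.09]); print("block",x.round(4),r.round(2).tolist())
o=[(ci,(0,-.113,.068),z(23,172)),(ci,(0,.113,.068),z(755,172)),(ci,(.13,.113,.068),z(742,540))]
x,r=fit(o,[.6,.17,.09]); print("riser",x.round(4),r.round(2).tolist())
E
```

```text
block [0.6234 0.2261 0.1025] [[-0.9, 0.29], [1.17, -0.57], [-0.53, 0.56], [0.23, -0.14]]
riser [0.5969 0.1686 0.0948] [[-2.11, 0.03], [1.64, -1.85], [0.52, 2.68]]
```

```bash
python3 -c "
from h import *
todo([.5707,.2207,.25],.1025)"
```

```text
t 1.78 tcp [0.5965 0.2179 0.2506] yaw 0.0878 tilt [-0.0015  0.0001] F [ 0.03 -0.34 -0.47] g 1.001
shift [ 0.0051 -0.0254  0.0006] len 0.026
turn z -0.0147
```

```bash
python3 -m inch '0.005 -0.025 0 0 0 -0.015 0; 0 0 0.035 0 0 0 0; 0 0 0.035 0 0 0 0; 0 0 0.035 0 0 0 0; 0 0 0.03 0 0 0 0; 0 0 0.02 0 0 0 0; 0 0 0.005 0 0 0 0; 0 0 0 0 0 0 0'
python3 - <<'E'
from plant import *
from h import *
todo([.5707,.2207,.012],.1025)
ci=camera_info("wrist"); im=grab_frame("wrist"); cv2.imwrite("pics/w2.png",im)
E
```

```text
time: 2.45
tool_pos: [0.5688, 0.2219, 0.0892]
tool_rot: [-0.001, 0.669, 0.744, -0.002]
contact_force: [-0.1, -0.0, 0.4]
gripper_width: 0.998
t 2.45 tcp [0.5688 0.2219 0.0892] yaw 0.106 tilt [-0.0043 -0.0009] F [-0.12 -0.05  0.45] g 0.998
shift [-0.0014  0.0021  0.0772] len 0.077
turn z 0.0035
```

View pics/w2.png

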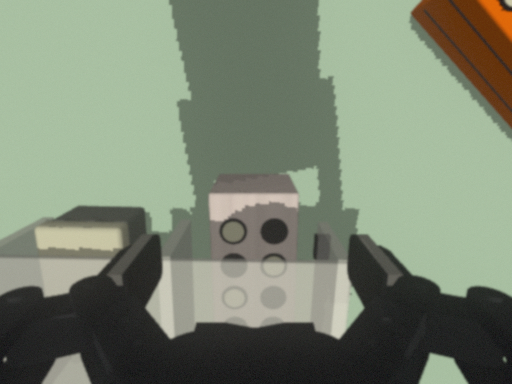

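```bash
python3 - <<'E'
from plant import *
from h import *
ci=camera_info("wrist")
for n,u,v,z in [("roof edge L",180,260,.068),("roof mid",254,261,.068),("roof R",345,262,.068),("front top edge L",211,192,.056),("front top R",297,192,.056),("front bot L",217,175,0),("front bot R",292,175,0)]: print(n,atz(ci,u,v,z).round(4))
s=state(); print(s['tool_pos'])
# tool tcp projection
print(proj(ci,[s['tool_pos']+[.011,.0425,.013],s['tool_pos']+[.011,-.0425,.013]]))
E
```

```text
roof edge L [0.5993 0.1797]
roof mid [0.5953 0.2232]
roof R [0.5903 0.2769]
front top edge L [0.5593 0.1937]
front top R [0.5539 0.2446]
front bot L [0.5619 0.1909]
front bot R [0.5558 0.2485]
[0.57048835 0.22207268 0.09149711]
[[344.60658835 280.90256091]
 [163.06097809 263.70260154]]
```

```bash
python3 -m inch '-0.001 0.003 0.03 0 0 -0.002 0; 0 0 0.025 0 0 0 0; 0 0 0.015 0 0 0 0; 0 0 0.007 0 0 0 0; 0 0 0 0 0 0 0; 0 0 0 0 0 0 0'
python3 - <<'E'
from plant import *
from h import *
todo([.5735,.2209,.010],.104)
E
```

```text
time: 3.0
tool_pos: [0.5756, 0.221, 0.0164]
tool_rot: [0.001, 0.668, 0.744, 0.001]
contact_force: [0.1, -0.6, -0.1]
gripper_width: 1.002
t 3.0 tcp [0.5756 0.221  0.0164] yaw 0.1065 tilt [0.003  0.0008] F [ 0.12 -0.64 -0.05] g 1.002
shift [ 0.0001 -0.0021  0.0064] len 0.007
turn z 0.0025
```

```bash
python3 -m inch '0 -0.002 0.004 0 0 0 0; 0 0 0 0 0 0 0.3; 0 0 0 0 0 0 0.6; 0 0 0 0 0 0 1; 0 0 0 0 0 0 1; 0 0 0 0 0 0 1; 0 0 0 0 0 0 1; 0 0 0 0 0 0 1'
python3 - <<'E'
from plant import *
from h import *
todo([.5735,.2209,.010],.104)
cv2.imwrite("pics/w3.png",grab_frame("wrist"))
E
```

```text
time: 3.67
tool_pos: [0.573, 0.2206, 0.0115]
tool_rot: [0.0, 0.669, 0.744, 0.001]
contact_force: [-1.0, 0.1, 6.8]
gripper_width: 0.627
t 3.67 tcp [0.573  0.2206 0.0115] yaw 0.1063 tilt [0.0014 0.0007] F [-1.02  0.11  6.81] g 0.627
shift [0.0003 0.0005 0.0015] len 0.002
turn z 0.0023
```

View pics/w3.png

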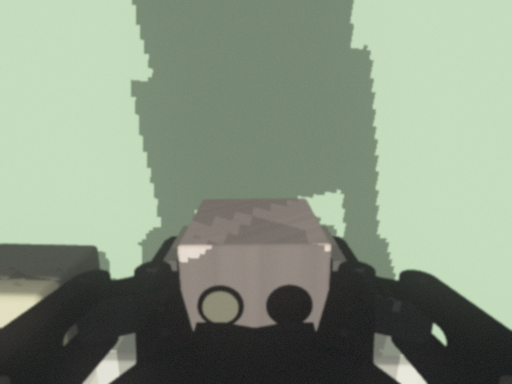

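```bash
python3 -m inch '0 -0.004 -0.001 0 0 0 1; 0 -0.008 0 0 0 0 1; 0 -0.014 0 0 0 0 1; 0 -0.018 0 0 0 0 1; 0 -0.02 0 0 0 0 1; 0 -0.02 0 0 0 0 1; 0 -0.02 0 0 0 0 1; 0 -0.015 0 0 0 0 1; 0 -0.01 0 0 0 0 1; 0 -0.006 0 0 0 0 1' && python3 -m inch '0 0 0 0 0 0 1; 0 0 0 0 0 0 1'
python3 - <<'E'
from plant import *
from h import *
todo([.5735,.2209,.010],.104)
cv2.imwrite("pics/w4.png",np.hstack([grab_frame("wrist"),grab_frame("top")])[:, ::1])
im=cv2.imread("pics/w4.png"); cv2.imwrite("pics/w4.png",cv2.resize(im,(800,300)))
E
```

```text
time: 4.55
tool_pos: [0.4373, 0.2058, 0.0115]
tool_rot: [0.0, 0.669, 0.744, 0.001]
contact_force: [2.0, -0.2, -0.9]
gripper_width: 0.626
time: 4.72
tool_pos: [0.4366, 0.2057, 0.0115]
tool_rot: [-0.001, 0.668, 0.744, -0.002]
contact_force: [-8.2, -2.4, 9.5]
gripper_width: 0.622
t 4.72 tcp [0.4366 0.2057 0.0115] yaw 0.1064 tilt [-0.0037 -0.0008] F [-8.25 -2.39  9.52] g 0.622
shift [0.0006 0.1377 0.0009] len 0.138
turn z 0.0024
```

View pics/w4.png

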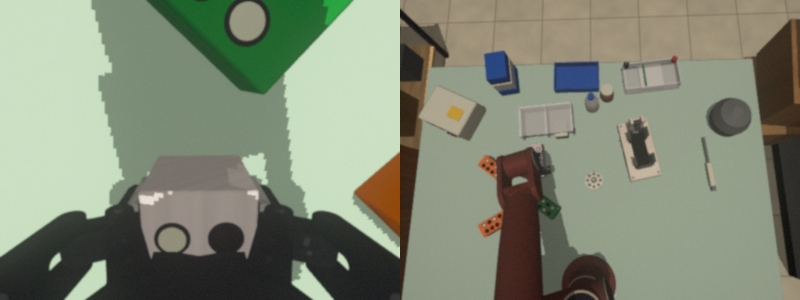

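```bash
python3 -m inch '0 0 0 0 0 0 0.3; 0 0 0 0 0 0 0; 0 0 0 0 0 0 0; 0 0 0 0 0 0 0; 0 0 0 0 0 0 0; 0 0 -0.005 0 0 0 0; 0 0 -0.02 0 0 0 0; 0 0 -0.035 0 0 0 0; 0 0 -0.035 0 0 0 0' && python3 -m inch '0 0.02 -0.035 0 0 0 0; 0 0.03 -0.03 0 0 0 0; 0 0.03 -0.02 0 0 0 0; 0 0.03 -0.01 0 0 0 0; 0 0 0 0 0 0 0; 0 0 0 0 0 0 0'
python3 - <<'E'
from plant import *
from h import *
import pickle
todo([.5735,.2209,.010],.104)
pickle.dump(camera_info("wrist"),open("w5.pkl","wb"))
im=grab_frame("wrist"); cv2.imwrite("pics/w5.png",im)
E
```

```text
time: 5.57
tool_pos: [0.4366, 0.2055, 0.1062]
tool_rot: [-0.001, 0.669, 0.744, -0.002]
contact_force: [0.4, 0.5, -0.0]
gripper_width: 1.001
time: 6.07
tool_pos: [0.5481, 0.2175, 0.2017]
tool_rot: [0.0, 0.669, 0.743, 0.0]
contact_force: [-0.1, -0.4, -1.1]
gripper_width: 1.0
t 6.07 tcp [0.5481 0.2175 0.2017] yaw 0.1056 tilt [0.001  0.0003] F [-0.06 -0.41 -1.12] g 1.0
shift [0.0006 0.0254 0.1917] len 0.193
turn z 0.0016
```

View pics/w5.png

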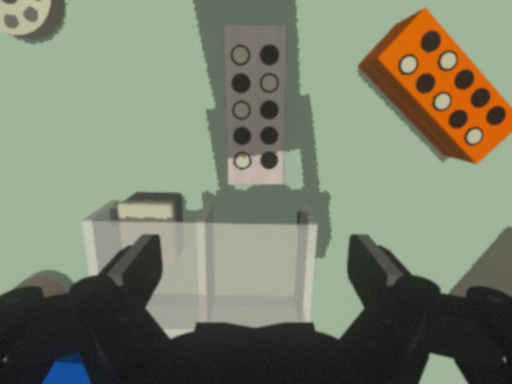

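```bash
python3 - <<'E'
from plant import *
from h import *
import pickle
ci=pickle.load(open("w5.pkl","rb"))
o=[(ci,(-.07,-.027,.056),(224,25.5)),(ci,(-.07,.027,.056),(285.5,25.5)),(ci,(.07,-.027,.056),(228,184.5)),(ci,(.07,.027,.056),(284.5,184.5))]
x,r=fit(o,[.49,.21,.1]); print("block",x.round(4),r.round(2).tolist())
p=[atz(ci,*uv,.056) for uv in [(240,54.5),(270,54),(241,83),(269.5,83),(241.5,109.5),(269.5,109.5),(242,135),(269.5,135),(242.5,160),(269,160)]]
m=np.mean(p,0); d=np.mean(p[8:],0)-np.mean(p[:2],0); print("wells",m.round(4),np.arctan2(d[1],d[0]).round(4), np.linalg.norm(d))
todo([x[0],x[1],.10],x[2])
cv2.imwrite("pics/w5z.png",cv2.resize(cv2.imread("pics/w5.png")[10:200,200:310],(347,600)))
E
```

```text
block [0.4895 0.2112 0.1149] [[-1.23, -0.45], [1.43, -1.1], [0.01, 1.3], [-0.24, 0.79]]
wells [0.4887 0.211 ] 0.1139 0.09213438353080466
t 6.12 tcp [0.5466 0.2174 0.2004] yaw 0.106 tilt [-0.0013 -0.0003] F [-0.5  -0.44 -0.48] g 1.003
shift [-1.000e-04 -5.730e-02  1.005e-01] len 0.116
turn z -0.0089
```

View pics/w5z.png

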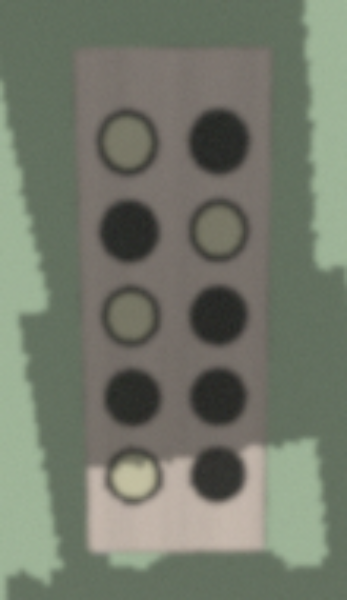

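```bash
python3 -m inch '0 -0.02 0.03 0 0 0 0; 0 -0.025 0.03 0 0 0 0; 0 -0.0125 0.03 0 0 0 0; 0 0 0.02 0 0 0 0; 0 0 0 0 0 0 0; 0 0 0 0 0 0 0'
python3 - <<'E'
from plant import *
from h import *
import pickle
todo([.489,.2111,.010],.106)
pickle.dump(camera_info("wrist"),open("w6.pkl","wb"))
im=grab_frame("wrist"); cv2.imwrite("pics/w6.png",im)
E
```

```text
time: 6.62
tool_pos: [0.4874, 0.211, 0.0891]
tool_rot: [-0.001, 0.668, 0.744, -0.002]
contact_force: [-0.2, 0.6, -0.0]
gripper_width: 0.998
t 6.62 tcp [0.4874 0.211  0.0891] yaw 0.1066 tilt [-0.004  -0.0011] F [-0.24  0.56 -0.03] g 0.998
shift [-0.      0.0019  0.0791] len 0.079
turn z 0.0006
```

View pics/w6.png

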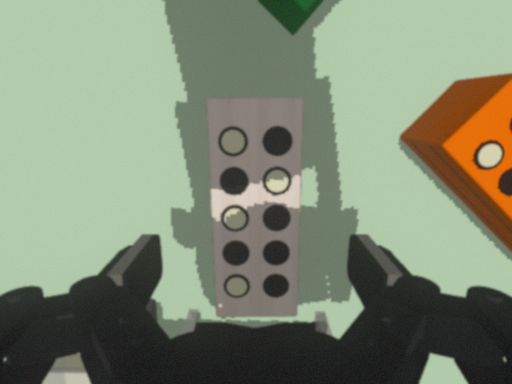

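```bash
python3 - <<'E'
from plant import *
from h import *
import pickle
ci=pickle.load(open("w6.pkl","rb"))
o=[(ci,(-.07,-.027,.056),(207,97.5)),(ci,(-.07,.027,.056),(302.5,97.5)),(ci,(.07,-.027,.056),(216.5,317)),(ci,(.07,.027,.056),(297,317))]
x,r=fit(o,[.49,.21,.1]); print("block",x.round(4),r.round(2).tolist())
P=[(232,141),(277.5,141),(234,181),(277,181),(235,218),(277,218),(235.5,253),(276,252.5),(236,286),(275.5,286)]
p=[atz(ci,*uv,.056) for uv in P]
m=np.mean(p,0); d=np.mean(p[8:],0)-np.mean(p[:2],0); print("wells",m.round(4),np.arctan2(d[1],d[0]).round(4), np.linalg.norm(d))
M=np.array(p); print(np.linalg.norm(M[2::2]-M[:-2:2],axis=1))
todo([x[0],x[1],.010],x[2])
E
```

```text
block [0.4888 0.2108 0.1153] [[-1.82, -0.14], [2.06, -1.04], [-0.83, 1.3], [0.54, 0.72]]
wells [0.4888 0.2106] 0.114 0.09229868090911822
[0.02318918 0.02289665 0.02307773 0.02314764]
t 6.67 tcp [0.4893 0.2115 0.0912] yaw 0.1065 tilt [-0.  0.] F [ 0.66 -0.26  0.84] g 1.003
shift [-0.0007 -0.0005  0.0812] len 0.081
turn z -0.0088
```

```bash
python3 -m inch '-0.0005 0 0.03 0 0 0 0; 0 0 0.025 0 0 0 0; 0 0 0.016 0 0 0 0; 0 0 0.008 0 0 0 0; 0 0 0 0 0 0 0; 0 0 0 0 0 0 0.3; 0 0 0 0 0 0 0.6; 0 0 0 0 0 0 1; 0 0 0 0 0 0 1; 0 0 0 0 0 0 1' && python3 -m inch '0 0 0 0 0 0 1; 0 0 0 0 0 0 1; 0 0 0 0 0 0 1'
python3 - <<'E'
from plant import *
from h import *
todo([.489,.2111,.010],.106)
E
```

```text
time: 7.5
tool_pos: [0.4917, 0.2116, 0.0142]
tool_rot: [0.001, 0.669, 0.744, 0.002]
contact_force: [0.1, 0.7, 7.0]
gripper_width: 0.619
time: 7.75
tool_pos: [0.4918, 0.2116, 0.0142]
tool_rot: [0.001, 0.669, 0.744, 0.002]
contact_force: [0.4, 0.6, 6.1]
gripper_width: 0.623
t 7.75 tcp [0.4918 0.2116 0.0142] yaw 0.1063 tilt [0.0042 0.0014] F [0.35 0.64 6.1 ] g 0.623
shift [-0.0003 -0.0028  0.0042] len 0.005
turn z 0.0003
```

```bash
python3 -m inch '0 0 -0.005 0 0 0 1; 0 0 -0.015 0 0 0 1; 0 0 -0.025 0 0 0 1; 0 0 -0.03 0 0 0 1; 0 0 -0.03 0 0 0 1; 0 0 -0.03 0 0 -0.03 1; 0 0 -0.03 0 0 -0.03 1; -0.01 0 -0.03 0 0 -0.03 1; -0.02 0 -0.02 0 0 0 1; -0.03 0 -0.02 0 0 0 1'
python3 - <<'E'
from plant import *
from h import *
todo([.645,-.193,.28],.198)
E
```

```text
time: 8.58
tool_pos: [0.5002, 0.1527, 0.2477]
tool_rot: [-0.0, 0.633, 0.774, 0.0]
contact_force: [1.6, -0.1, -3.9]
gripper_width: 0.621
t 8.58 tcp [0.5002 0.1527 0.2477] yaw 0.1995 tilt [-0.0006  0.0007] F [ 1.65 -0.06 -3.9 ] g 0.621
shift [-0.3675  0.0734 -0.0326] len 0.376
turn z 0.0015
```

```bash
python3 -m inch '-0.03 0.007 -0.004 0 0 0 1; -0.035 0.007 -0.004 0 0 0 1; -0.035 0.007 -0.004 0 0 0 1; -0.035 0.007 -0.004 0 0 0 1; -0.035 0.007 -0.004 0 0 0 1; -0.035 0.007 -0.004 0 0 0 1; -0.035 0.007 -0.004 0 0 0 1; -0.035 0.007 -0.004 0 0 0 1; -0.035 0.007 0 0 0 0 1; -0.03 0.007 0 0 0 0 1' && python3 -m inch '-0.02 0.003 0 0 0 0 1; -0.008 0 0 0 0 0 1; 0 0 0 0 0 0 1; 0 0 0 0 0 0 1; 0 0 0 0 0 0 1'
python3 - <<'E'
from plant import *
from h import *
import pickle
todo([.645,-.193,.28],.198)
pickle.dump(camera_info("wrist"),open("w7.pkl","wb"))
im=grab_frame("wrist"); cv2.imwrite("pics/w7.png",im)
E
```

```text
time: 9.42
tool_pos: [0.6357, -0.17, 0.2776]
tool_rot: [-0.001, 0.635, 0.773, -0.001]
contact_force: [0.4, 0.3, -3.6]
gripper_width: 0.628
time: 9.83
tool_pos: [0.6439, -0.1933, 0.2783]
tool_rot: [-0.001, 0.634, 0.773, 0.0]
contact_force: [-0.2, 0.2, -3.0]
gripper_width: 0.623
t 9.83 tcp [ 0.6439 -0.1933  0.2783] yaw 0.1973 tilt [-0.0012  0.0011] F [-0.22  0.19 -2.98] g 0.623
shift [ 0.0001  0.0011 -0.0017] len 0.002
turn z -0.0007
```

View pics/w7.png

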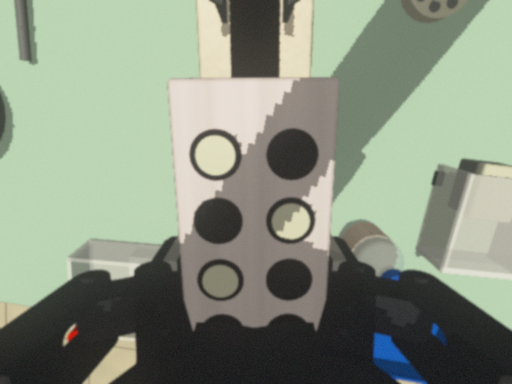

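```bash
python3 - <<'E'
from plant import *
from h import *
import pickle
ci=pickle.load(open("w7.pkl","rb")); s=state()
M=Rq(s['tool_rot']).as_matrix(); T=s['tool_pos']
zt=T[2]+.0418
# calibrate front-edge & wells
for n,uv,lx in [("fL",(169,79),-.07),("fR",(337,79),-.07),("w1L",(215,154),-.0461),("w1R",(292.5,154),-.0461),("w2L",(218,220.5),-.0231),("w2R",(291,220),-.0231),("w3L",(220,279.5),0),("w3R",(289,279.5),0)]:
    p=np.r_[atz(ci,*uv,zt),zt]; d=M.T@(p-T); print(n,d.round(4)," centre y:",(d[1]-lx).round(4))
for n,uv in [("baseL",(197,0)),("baseR",(313,0)),("baseL2",(199,76)),("baseR2",(312,76))]: print(n,atz(ci,*uv,.04).round(4))
E
```

```text
fL [-0.0275 -0.0724 -0.0418]  centre y: -0.0024
fR [ 0.0238 -0.0724 -0.0417]  centre y: -0.0024
w1L [-0.0142 -0.0494 -0.0418]  centre y: -0.0033
w1R [ 0.0109 -0.0494 -0.0418]  centre y: -0.0033
w2L [-0.014  -0.0264 -0.0418]  centre y: -0.0033
w2R [ 0.0111 -0.0265 -0.0418]  centre y: -0.0034
w3L [-0.0139 -0.0035 -0.0418]  centre y: -0.0035
w3R [ 0.0111 -0.0035 -0.0418]  centre y: -0.0035
baseL [ 0.4852 -0.29  ]
baseR [ 0.4603 -0.1657]
baseL2 [ 0.5624 -0.276 ]
baseR2 [ 0.5367 -0.1476]
```

```bash
python3 -m inch '0 -0.015 0 0 0 0 1; 0 -0.025 0 0 0 0 1; 0 -0.025 0 0 0 0 1; 0 -0.02 0 0 0 0 1; 0 -0.01 0 0 0 0 1; 0 0 0 0 0 0 1; 0 0 0 0 0 0 1; 0 0 0 0 0 0 1'
python3 - <<'E'
from plant import *
from h import *
import pickle
todo([.645,-.193,.28],.198)
pickle.dump(camera_info("wrist"),open("w8.pkl","wb"))
im=grab_frame("wrist"); cv2.imwrite("pics/w8.png",im)
cv2.imwrite("pics/w8z.png",cv2.resize(im[0:140,150:360],(788,525),interpolation=cv2.INTER_CUBIC))
E
```

```text
time: 10.55
tool_pos: [0.552, -0.2127, 0.2791]
tool_rot: [0.0, 0.634, 0.773, 0.0]
contact_force: [0.4, 0.1, -3.7]
gripper_width: 0.625
t 10.55 tcp [ 0.552  -0.2127  0.2791] yaw 0.1971 tilt [ 0.0011 -0.0001] F [ 0.39  0.12 -3.71] g 0.625
shift [ 0.0011  0.095  -0.0008] len 0.095
turn z -0.0009
```

View pics/w8.png

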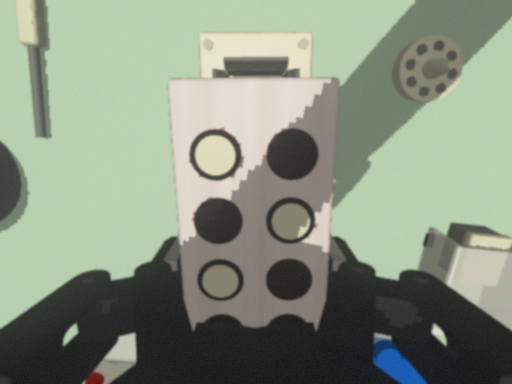

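View pics/w8z.png

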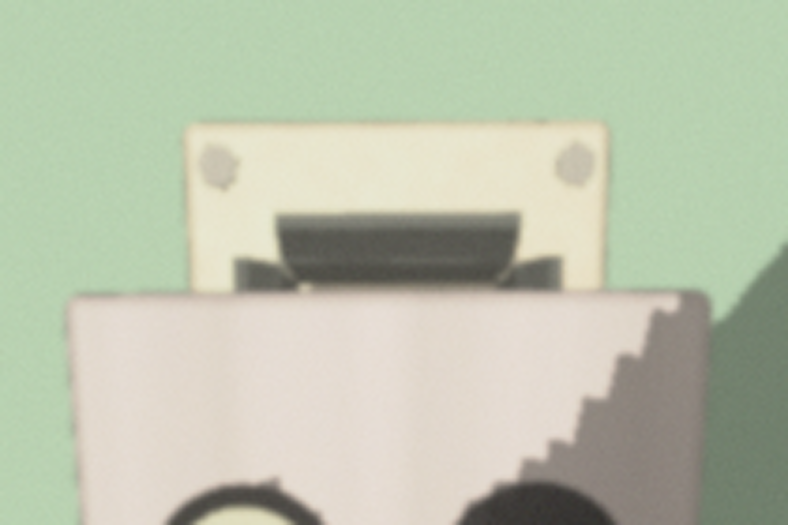

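```bash
python3 - <<'E'
from plant import *
from h import *
import pickle
ci=pickle.load(open("w8.pkl","rb")); s=state()
M=Rq(s['tool_rot']).as_matrix(); T=s['tool_pos']
z=lambda u,v:(150+(u+.5)/3.752-.5,(v+.5)/3.75-.5)
for n,uv,zz in [("cR",(186,124),.04),("cL",(607,123),.04),("sR",(193,285),.04),("sL",(605,285),.04),("wallR",(276,214),.119),("wallL",(520,213),.119)]:
    p=np.r_[atz(ci,*z(*uv),zz),zz]; print(n,p.round(4),(M.T@(p-T)).round(4))
o=[(ci,(-.12,-.065,.04),z(186,124)),(ci,(-.12,.065,.04),z(607,123))]
x,r=fit(o,[.527,-.217,.2]); print("lift",x.round(4),r.round(2).tolist())
p=np.array([x[0],x[1],.3]); print("lift origin in tool",(M.T@(p-T)).round(4))
E
```

```text
cR [ 0.4255 -0.3024  0.04  ] [-0.0631 -0.1419  0.2388]
cL [ 0.4005 -0.179   0.04  ] [ 0.0627 -0.1422  0.2388]
sR [ 0.47   -0.2934  0.04  ] [-0.0631 -0.0965  0.2388]
sL [ 0.4451 -0.1685  0.04  ] [ 0.0643 -0.0965  0.2388]
wallR [ 0.4539 -0.2624  0.119 ] [-0.0295 -0.1061  0.1598]
wallL [ 0.4421 -0.2047  0.119 ] [ 0.0294 -0.1064  0.1598]
lift [ 0.5307 -0.2169  0.1993] [[-1.84, 0.08], [1.84, 0.08]]
lift origin in tool [ 0.     -0.0218 -0.0211]
```

```bash
python3 -m inch '0.001 -0.01 0.02 0 0 0 1; 0 -0.011 0.03 0 0 0 1; 0 0 0.03 0 0 0 1; 0 0 0.03 0 0 0 1; 0 0 0.02 0 0 0 1; 0 0 0.004 0 0 0 1; 0 0 0 0 0 0 1; 0 0 0 0 0 0 1; 0 0 0 0 0 0 1'
python3 - <<'E'
from plant import *
from h import *
import pickle
todo([.527+.0033,-.2166+.0007,.14],.198)
pickle.dump(camera_info("wrist"),open("w9.pkl","wb"))
im=grab_frame("wrist"); cv2.imwrite("pics/w9.png",im)
s=grab_frame("scene"); cv2.imwrite("pics/s9.png",s); cv2.imwrite("pics/s9z.png",cv2.resize(s[120:260,140:280],(600,600),interpolation=cv2.INTER_CUBIC))
E
```

```text
time: 11.35
tool_pos: [0.5322, -0.2169, 0.1472]
tool_rot: [0.002, 0.634, 0.773, 0.0]
contact_force: [0.8, 0.6, -4.2]
gripper_width: 0.625
t 11.35 tcp [ 0.5322 -0.2169  0.1472] yaw 0.1965 tilt [ 0.0035 -0.0018] F [ 0.76  0.55 -4.22] g 0.625
shift [ 0.0014 -0.0017  0.0072] len 0.007
turn z -0.0015
```

View pics/w9.png

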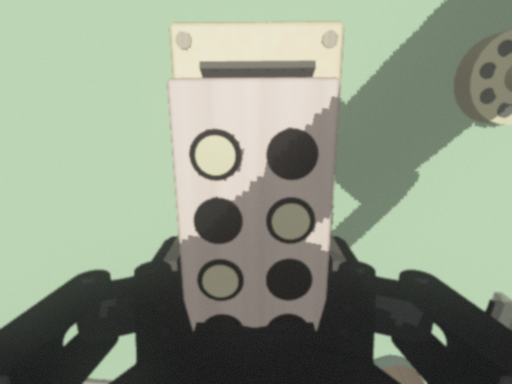

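View pics/s9z.png

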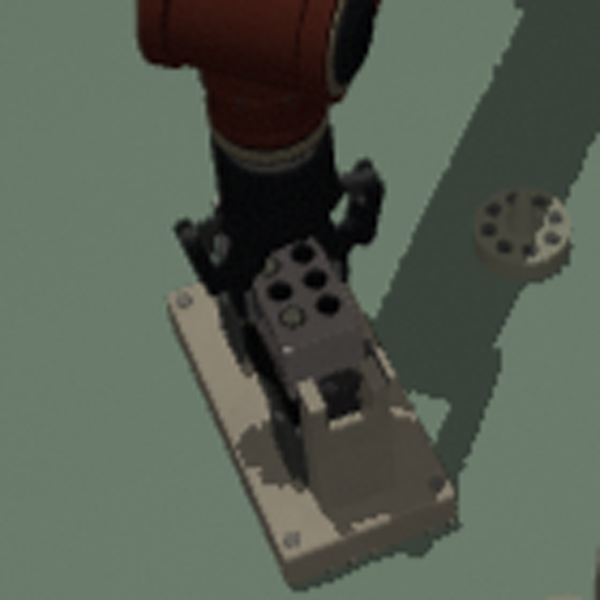

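```bash
python3 - <<'E'
from plant import *
from h import *
import pickle
im=cv2.imread("pics/w9.png"); cv2.imwrite("pics/w9z.png",cv2.resize(im[10:110,150:360],(788,375),interpolation=cv2.INTER_CUBIC))
E
```

```text
(no output)
```

View pics/w9z.png

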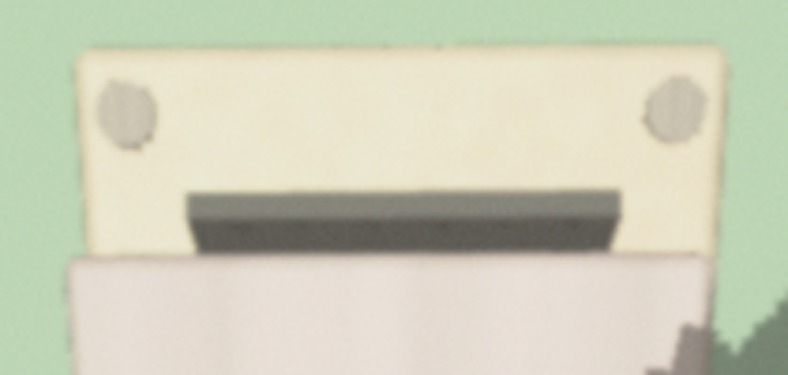

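```bash
python3 - <<'E'
from plant import *
from h import *
import pickle
ci=pickle.load(open("w9.pkl","rb")); s=state()
M=Rq(s['tool_rot']).as_matrix(); T=s['tool_pos']
z=lambda u,v:(150+(u+.5)/3.752-.5,10+(v+.5)/3.75-.5)
zt=T[2]+.0418
for n,uv,zz in [("cR",(76,48),.04),("cL",(724,45),.04),("sR",(87,250),.04),("sL",(713,250),.04),("wallR out",(187,194),.119),("wallL out",(620,191),.119),("wallR in",(193,218),.119),("wallL in",(614,216),.119),("bR",(70,260),zt),("bL",(713,257),zt)]:
    p=np.r_[atz(ci,*z(*uv),zz),zz]; print(n,p.round(4),(M.T@(p-T)).round(4))
print(T)
E
```

```text
cR [ 0.4251 -0.3025  0.04  ] [-0.0628 -0.1218  0.1069]
cL [ 0.4001 -0.1795  0.04  ] [ 0.0627 -0.1223  0.1066]
sR [ 0.4614 -0.2957  0.04  ] [-0.0632 -0.0849  0.107 ]
sL [ 0.4367 -0.1716  0.04  ] [ 0.0633 -0.0849  0.1067]
wallR out [ 0.4538 -0.2626  0.119 ] [-0.0295 -0.0857  0.0279]
wallL out [ 0.4419 -0.2048  0.119 ] [ 0.0295 -0.0861  0.0278]
wallR in [ 0.4566 -0.2614  0.119 ] [-0.0288 -0.0826  0.0279]
wallL in [ 0.4451 -0.2048  0.119 ] [ 0.0289 -0.0829  0.0278]
bR [ 0.4665 -0.2581  0.1889] [-0.0277 -0.0721 -0.042 ]
bL [ 0.4561 -0.2068  0.1889] [ 0.0246 -0.0723 -0.0421]
[ 0.53195348 -0.21693382  0.14710675]
```

```bash
python3 -m inch '0.0015 0 0.005 0 0 0 1; 0 0 0.008 0 0 0 1; 0 0 0.006 0 0 0 1; 0 0 0.004 0 0 0 1'; python3 -m inch '0 0 0.004 0 0 0 1; 0 0 0.004 0 0 0 1;0 0 0 0 0 0 1'
python3 - <<'E'
from plant import *
from h import *
todo([.527+.0033,-.2166+.0007,.0642],.198)
im=grab_frame("wrist"); cv2.imwrite("pics/w10.png",im)
cv2.imwrite("pics/w10z.png",cv2.resize(im[10:110,150:360],(788,375),interpolation=cv2.INTER_CUBIC))
E
```

```text
time: 11.78
tool_pos: [0.5296, -0.2143, 0.1201]
tool_rot: [-0.001, 0.634, 0.773, 0.0]
contact_force: [0.2, -0.0, -3.9]
gripper_width: 0.62
time: 12.03
tool_pos: [0.5294, -0.2144, 0.1121]
tool_rot: [-0.001, 0.634, 0.773, -0.0]
contact_force: [-1.4, -0.3, -3.7]
gripper_width: 0.626
t 12.03 tcp [ 0.5294 -0.2144  0.1121] yaw 0.1962 tilt [-0.0022  0.0013] F [-1.4  -0.32 -3.75] g 0.626
shift [-0.0018  0.0006  0.0479] len 0.048
turn z -0.0018
```

View pics/w10z.png

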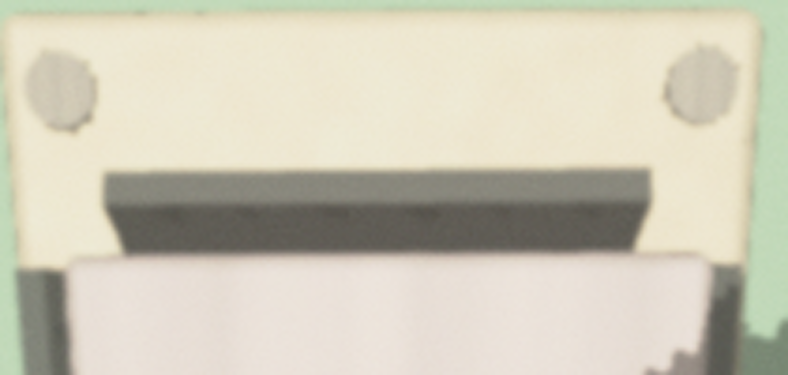

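```bash
python3 -m inch '-0.001 0 0.003 0 0 0 1; 0 0 0.004 0 0 0 1; 0 0 0.004 0 0 0 1; 0 0 0 0 0 0 1'; python3 -m inch '0 0 0.004 0 0 0 1; 0 0 0.003 0 0 0 1;0 0 0 0 0 0 1'
```

```text
time: 12.42
tool_pos: [0.53, -0.2155, 0.1017]
tool_rot: [-0.001, 0.634, 0.773, -0.0]
contact_force: [-0.9, 0.0, -4.0]
gripper_width: 0.626
time: 12.67
tool_pos: [0.53, -0.2156, 0.0949]
tool_rot: [-0.001, 0.634, 0.773, -0.0]
contact_force: [-0.6, -0.2, -4.0]
gripper_width: 0.627
```

```bash
python3 -m inch '0 0 0.003 0 0 0 1; 0 0 0.003 0 0 0 1; 0 0 0 0 0 0 1'; python3 -m inch '0 0 0.003 0 0 0 1; 0 0 0.003 0 0 0 1;0 0 0 0 0 0 1'; python3 -m inch '0 0 0.003 0 0 0 1; 0 0 0.003 0 0 0 1;0 0 0 0 0 0 1'
```

```text
time: 12.92
tool_pos: [0.5307, -0.216, 0.09]
tool_rot: [0.0, 0.634, 0.773, 0.0]
contact_force: [-2.0, 0.2, 0.4]
gripper_width: 0.624
time: 13.17
tool_pos: [0.5308, -0.2161, 0.084]
tool_rot: [0.001, 0.634, 0.773, 0.0]
contact_force: [-1.2, 0.9, 2.9]
gripper_width: 0.627
time: 13.42
tool_pos: [0.5309, -0.2161, 0.0778]
tool_rot: [0.001, 0.634, 0.773, 0.0]
contact_force: [-0.6, 0.7, 4.5]
gripper_width: 0.623
```

```bash
python3 -m inch '0 0 0.003 0 0 0 1; 0 0 0.003 0 0 0 1; 0 0 0 0 0 0 1'; python3 -m inch '0 0 0.003 0 0 0 1; 0 0 0.002 0 0 0 1;0 0 0 0 0 0 1'
```

```text
time: 13.67
tool_pos: [0.5309, -0.2161, 0.0721]
tool_rot: [0.001, 0.634, 0.773, 0.0]
contact_force: [-1.6, 0.8, 5.7]
gripper_width: 0.624
time: 13.92
tool_pos: [0.5309, -0.2161, 0.0674]
tool_rot: [0.001, 0.634, 0.773, 0.0]
contact_force: [-2.5, 0.8, 6.3]
gripper_width: 0.625
```

```bash
python3 -m inch '0 0 0.001 0 0 0 1; 0 0 0.001 0 0 0 1; 0 0 0 0 0 0 1'; python3 -m inch '0 0 0.001 0 0 0 1; 0 0 0.001 0 0 0 1;0 0 0 0 0 0 1'; python3 -m inch '0 0 0.001 0 0 0 1; 0 0 0 0 0 0 1'
```

```text
time: 14.17
tool_pos: [0.5309, -0.2161, 0.0658]
tool_rot: [0.0, 0.634, 0.773, 0.0]
contact_force: [-3.4, 1.3, 8.0]
gripper_width: 0.623
time: 14.42
tool_pos: [0.5309, -0.2161, 0.0639]
tool_rot: [0.0, 0.634, 0.773, 0.0]
contact_force: [-3.0, -0.6, 7.9]
gripper_width: 0.625
time: 14.58
tool_pos: [0.5309, -0.2161, 0.063]
tool_rot: [0.0, 0.634, 0.773, 0.0]
contact_force: [-3.1, 2.5, 8.1]
gripper_width: 0.627
```

```bash
python3 -m inch '0 0 0.001 0 0 0 1; 0 0 0 0 0 0 1'; python3 -m inch '0 0 0.001 0 0 0 1; 0 0 0 0 0 0 1'; python3 -m inch '0 0 0.0005 0 0 0 1; 0 0 0 0 0 0 1'
```

```text
time: 14.75
tool_pos: [0.531, -0.2161, 0.0623]
tool_rot: [0.0, 0.634, 0.773, 0.0]
contact_force: [-4.3, 1.7, 9.7]
gripper_width: 0.626
time: 14.92
tool_pos: [0.531, -0.2161, 0.0619]
tool_rot: [0.0, 0.634, 0.773, -0.0]
contact_force: [-6.0, 2.4, 13.4]
gripper_width: 0.628
time: 15.08
tool_pos: [0.531, -0.2161, 0.0617]
tool_rot: [0.0, 0.634, 0.773, -0.0]
contact_force: [-5.5, 3.2, 14.0]
gripper_width: 0.624
```

```bash
python3 -m inch '0 0 0.001 0 0 0 1; 0 0 0.0005 0 0 0 1; 0 0 0 0 0 0 1; 0 0 0 0 0 0 1; 0 0 0 0 0 0 1; 0 0 0 0 0 0 1; 0 0 0 0 0 0 1; 0 0 0 0 0 0 1; 0 0 0 0 0 0 1; 0 0 0 0 0 0 1'
python3 - <<'E'
from plant import *
from h import *
s=grab_frame("scene"); cv2.imwrite("pics/s11.png",s); cv2.imwrite("pics/s11z.png",cv2.resize(s[140:260,160:270],(733,600)[::1] if 0 else (550,600),interpolation=cv2.INTER_CUBIC))
E
```

```text
time: 15.92
tool_pos: [0.5311, -0.2161, 0.0611]
tool_rot: [0.0, 0.634, 0.773, -0.0]
contact_force: [-8.7, 3.9, 19.1]
gripper_width: 0.625
```

View pics/s11z.png

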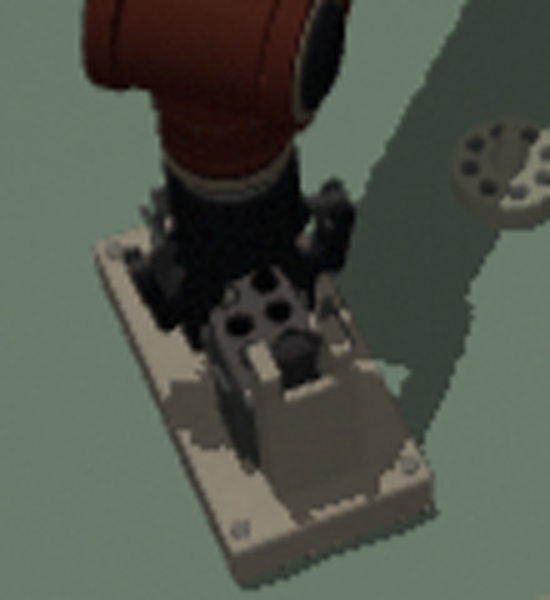

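```bash
for i in 1 2 3; do python3 -m inch '0 0 0 0 0 0 1; 0 0 0 0 0 0 1; 0 0 0 0 0 0 1; 0 0 0 0 0 0 1; 0 0 0 0 0 0 1; 0 0 0 0 0 0 1; 0 0 0 0 0 0 1; 0 0 0 0 0 0 1; 0 0 0 0 0 0 1; 0 0 0 0 0 0 1' | grep -v rot; done
python3 - <<'E'
from plant import *
from h import *
s=grab_frame("scene"); cv2.imwrite("pics/s12.png",s); t=grab_frame("top")
o=cv2.imread("pics/s11.png"); o0=cv2.imread("pics/scene0.png")
f=lambda s:cv2.resize(s[195:235,195:245],(400,320),interpolation=cv2.INTER_CUBIC)
cv2.imwrite("pics/s12z.png",np.hstack([f(o),f(s)]))
E
```

```text
time: 16.8
tool_pos: [0.5311, -0.2161, 0.0611]
contact_force: [-6.8, 4.0, 18.8]
gripper_width: 0.622
time: 17.63
tool_pos: [0.5311, -0.2161, 0.0611]
contact_force: [-8.2, 4.1, 18.6]
gripper_width: 0.628
time: 18.47
tool_pos: [0.5311, -0.2161, 0.0611]
contact_force: [-8.7, 3.7, 18.9]
gripper_width: 0.622
```

View pics/s12z.png

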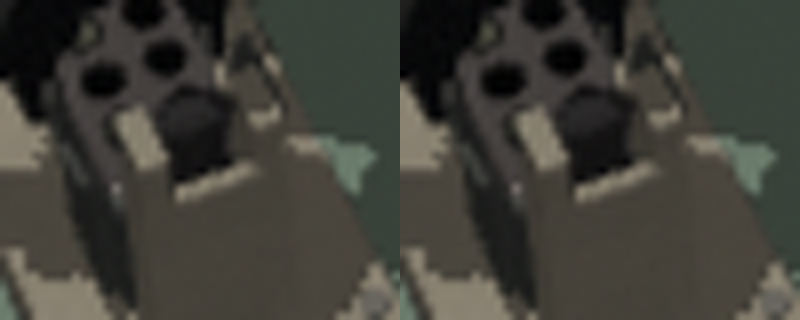

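```bash
python3 - <<'E'
from plant import *
from h import *
f=lambda n:cv2.resize(cv2.imread(n)[195:235,200:240],(400,400),interpolation=cv2.INTER_CUBIC)
cv2.imwrite("pics/cmp.png",np.clip(np.hstack([f("pics/scene0.png"),f("pics/s12.png")])*2.2,0,255).astype(np.uint8))
cs=camera_info("scene"); x=[.529,-.2166,.198]
def W(l):
    c,s=np.cos(x[2]),np.sin(x[2]); return [x[0]+c*l[0]-s*l[1],x[1]+s*l[0]+c*l[1],l[2]]
for a in (0,.15,.3):
    ca,sa=np.cos(a),np.sin(a); d=(-.022,-.043)
    # outward: tooth moves +x
    tx=.084+ca*d[0]-sa*d[1]; tz=.156+sa*d[0]+ca*d[1]
    for y in (-.01,.01): 
        p=proj(cs,[W((tx,y,tz))])[0]; print(a,round(tx,4),round(tz,4),((p-[200,195]+.5)*10).round(0))
E
```

```text
0 0.062 0.113 [139. 183.]
0 0.062 0.113 [203. 159.]
0.15 0.0687 0.1102 [148. 206.]
0.15 0.0687 0.1102 [212. 182.]
0.3 0.0757 0.1084 [157. 228.]
0.3 0.0757 0.1084 [221. 204.]
```

View pics/cmp.png

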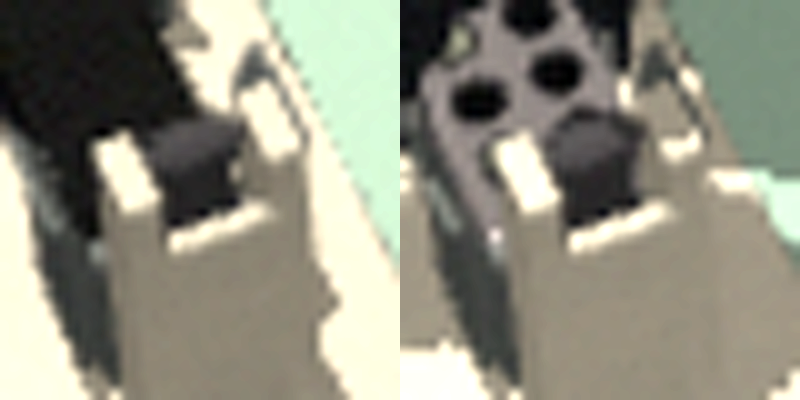

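```bash
python3 - <<'E'
from plant import *
from h import *
f=lambda a:cv2.resize(a[195:235,200:240],(400,400),interpolation=cv2.INTER_CUBIC)
t=grab_frame("top"); cv2.imwrite("pics/t13.png",t)
t0=cv2.imread("pics/top0.png")
g=lambda a:cv2.resize(a[140:190,275:325],(400,400),interpolation=cv2.INTER_CUBIC)
cv2.imwrite("pics/cmp2.png",np.clip(np.hstack([g(t0),g(t)])*2.0,0,255).astype(np.uint8))
cv2.imwrite("pics/cmp3.png",np.clip(np.hstack([f(cv2.imread("pics/s9.png")),f(cv2.imread("pics/s11.png"))])*2.2,0,255).astype(np.uint8))
a,b=[cv2.imread(n)[205:222,212:228].astype(int) for n in("pics/s11.png","pics/s12.png")]
print(abs(a-b).mean(),abs(a-b).max())
E
```

```text
0.6139705882352942 4
```

View pics/cmp2.png

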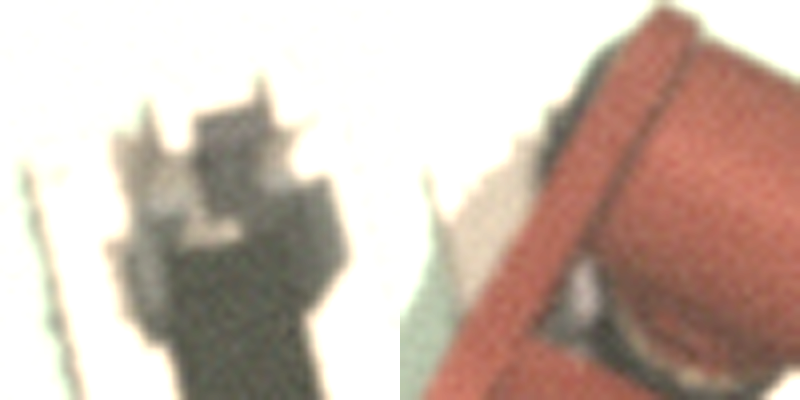

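View pics/cmp3.png

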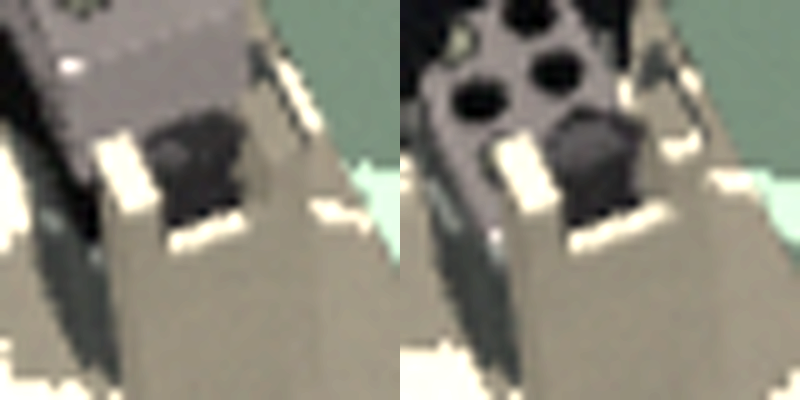

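```bash
python3 - <<'E'
from plant import *
from h import *
cs=camera_info("scene"); x=[.529,-.2166,.198]
def W(l):
    c,s=np.cos(x[2]),np.sin(x[2]); return [x[0]+c*l[0]-s*l[1],x[1]+s*l[0]+c*l[1],l[2]]
for n,l in [("pivot-",(.084,-.01,.156)),("pivot+",(.084,.01,.156)),("post- in top",(.081,-.03,.168)),("post+",(.081,.03,.168)),("post out",(.107,-.03,.168)),("blockend-",(.07,-.027,.103)),("blockend+",(.07,.027,.103)),("tooth top",(.062,0,.125)),("tooth",(.062,0,.113))]:
    print(n,((proj(cs,[W(l)])[0]-[200,195]+.5)*10).round(0))
E
```

```text
pivot- [157. 158.]
pivot+ [223. 134.]
post- in top [ 83. 150.]
post+ [283.  77.]
post out [117. 221.]
blockend- [ 96. 243.]
blockend+ [269. 180.]
tooth top [168. 148.]
tooth [171. 171.]
```

```bash
python3 - <<'E'
from h import *
f=lambda n:cv2.resize(cv2.imread(n)[201:221,208:228],(400,400),interpolation=cv2.INTER_NEAREST)
cv2.imwrite("pics/cmp4.png",np.clip(np.hstack([f("pics/s9.png"),f("pics/s12.png")])*2.8,0,255).astype(np.uint8))
E
```

```text
(no output)
```

View pics/cmp4.png

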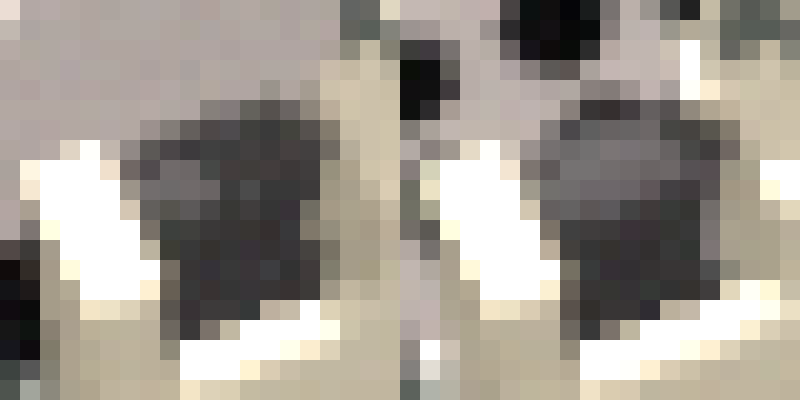

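```bash
python3 -m inch '0 0 -0.002 0 0 0 1; 0 0 -0.002 0 0 0 1; 0 0 -0.002 0 0 0 1; 0 0 0 0 0 0 1'; python3 -m inch '0 0 -0.002 0 0 0 1; 0 0 -0.002 0 0 0 1; 0 0 0 0 0 0 1'; python3 -m inch '0 0 -0.001 0 0 0 1; 0 0 -0.001 0 0 0 1; 0 0 0 0 0 0 1'
```

```text
time: 18.95
tool_pos: [0.531, -0.2161, 0.0654]
tool_rot: [0.0, 0.634, 0.773, 0.0]
contact_force: [-3.5, 1.7, 6.5]
gripper_width: 0.627
time: 19.2
tool_pos: [0.5309, -0.2161, 0.0692]
tool_rot: [0.0, 0.634, 0.773, 0.0]
contact_force: [-2.1, 1.3, 7.1]
gripper_width: 0.622
time: 19.45
tool_pos: [0.5309, -0.2161, 0.0709]
tool_rot: [0.001, 0.634, 0.773, 0.0]
contact_force: [-2.5, 1.2, 6.6]
gripper_width: 0.623
```

```bash
python3 -m inch '0 0 -0.001 0 0 0 1; 0 0 0 0 0 0 1'; python3 -m inch '0 0 -0.001 0 0 0 1; 0 0 0 0 0 0 1';  python3 -m inch '0 0 -0.001 0 0 0 1; 0 0 0 0 0 0 1'
```

```text
time: 19.62
tool_pos: [0.5309, -0.2161, 0.0714]
tool_rot: [0.001, 0.634, 0.773, 0.0]
contact_force: [-2.3, 0.7, 5.8]
gripper_width: 0.628
time: 19.78
tool_pos: [0.5308, -0.2161, 0.0715]
tool_rot: [0.001, 0.635, 0.773, 0.0]
contact_force: [2.0, -1.4, -0.9]
gripper_width: 0.627
time: 19.95
tool_pos: [0.5304, -0.216, 0.0719]
tool_rot: [0.0, 0.635, 0.773, -0.0]
contact_force: [3.9, -3.1, -5.1]
gripper_width: 0.626
```

The force dropped from +6 to −5 N with almost no motion at TCP 0.0715, so the catch is holding the block. I'll unload and release.

```bash
python3 -m inch '0 0 0.001 0 0 0 1; 0 0 0 0 0 0 0.7; 0 0 0 0 0 0 0.4; 0 0 0 0 0 0 0.2; 0 0 0 0 0 0 0; 0 0 0 0 0 0 0; 0 0 0 0 0 0 0; 0 0 0 0 0 0 0'; python3 - <<'E'
from plant import *
from h import *
w=grab_frame("wrist"); s=grab_frame("scene"); cv2.imwrite("pics/s14.png",s)
cv2.imwrite("pics/f14.png",np.hstack([cv2.resize(w,(400,300)),cv2.resize(s[150:240,170:290],(400,300),interpolation=cv2.INTER_CUBIC)]))
E
```

```text
time: 20.62
tool_pos: [0.5304, -0.2156, 0.0717]
tool_rot: [-0.0, 0.634, 0.773, 0.0]
contact_force: [0.5, -0.1, 0.1]
gripper_width: 1.003
```

View pics/f14.png

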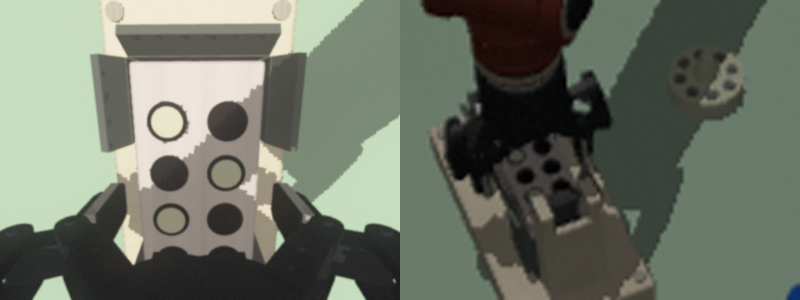

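```bash
python3 -m inch '0 0 -0.005 0 0 0 0; 0 0 -0.01 0 0 0 0; 0 0 -0.02 0 0 0 0; 0 0 -0.03 0 0 0 0; 0 0 -0.035 0 0 0 0; 0 0 -0.035 0 0 0 0; 0 -0.02 -0.035 0 0 0 0; 0 -0.03 -0.03 0 0 0 0; 0 -0.03 -0.02 0 0 0 0; 0 -0.03 0 0 0 0 0'; python3 -m inch '0.03 -0.03 0 0 0 0 0; 0.035 -0.02 0 0 0 0 0;0.035 0 0 0 0 0 0; 0.035 0 0 0 0 0 0; 0.035 0 0 0 0 0 0; 0.03 0 0 0 0 0 0; 0.02 0 0 0 0 0 0; 0 0 0 0 0 0 0; 0 0 0 0 0 0 0; 0 0 0 0 0 0 0'
python3 - <<'E'
from plant import *
from h import *
s=grab_frame("scene"); t=grab_frame("top"); cv2.imwrite("pics/s15.png",s); cv2.imwrite("pics/t15.png",t)
cv2.imwrite("pics/f15.png",np.hstack([cv2.resize(t,(400,300)),cv2.resize(s,(400,300))]))
cv2.imwrite("pics/f15z.png",np.clip(1.6*np.hstack([cv2.resize(t[140:235,270:340],(400,543),interpolation=cv2.INTER_CUBIC),cv2.resize(s[165:260,180:250],(400,543),interpolation=cv2.INTER_CUBIC)]),0,255).astype(np.uint8))
E
```

```text
time: 21.55
tool_pos: [0.4238, -0.2385, 0.299]
tool_rot: [0.006, 0.634, 0.773, 0.0]
contact_force: [-0.9, -0.7, 0.6]
gripper_width: 1.0
time: 22.38
tool_pos: [0.3318, -0.0319, 0.2919]
tool_rot: [0.001, 0.634, 0.773, 0.0]
contact_force: [-0.9, -0.5, 1.2]
gripper_width: 1.001
```

View pics/f15.png

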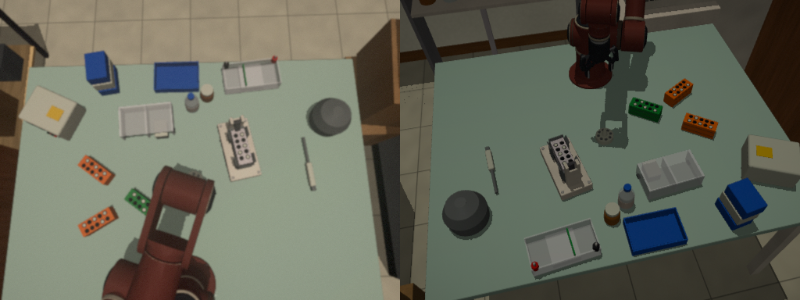

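View pics/f15z.png

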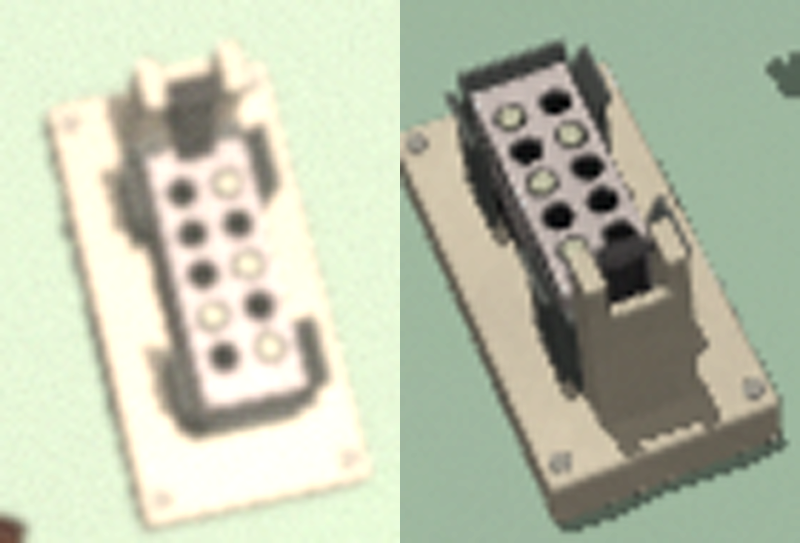

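The top view shows the catch's tooth lying over the block's end at zoom (190,140). The block sits level in the well with nothing touching it. Handing in.

```bash
python3 -c "
from plant import *
print(job_done(), state()['time'])"
```

```text
the job is handed in; nothing more can be done
the job is handed in; nothing more can be done
```

The tube block is in the sample lift with the catch swung in over its end, and I handed the job in at about 22.5 s of the 61 s allowed. I drew it about 137 mm out from under the riser by its end, stood it on the bench and let go, then took it round its middle and lowered it onto the platform. I pressed with about 19 N on the wrist and held it fully down for about 4 s.

**Checks that passed**
- **Catch:** before letting go I pulled up gently. Between 0.0714 and 0.0719 m tool height the force went from +5.8 to −5.1 N with almost no motion, so the catch was holding the block.
- **Final pictures:** they show the catch's tooth over the block's end, the block sitting level in the guides and the gripper clear. The other things look unmoved by eye; I did not measure them again.

**Where checks disagreed or told little**
- **Lift position:** the wrist camera and the two fixed cameras differed by about 3–4 mm along the lift's length. I took a value in between, and the block went in with no notable side force before reaching the platform.
- **Side force:** at full press there was up to about 9 N sideways on the tool. It went away as I eased off.
- **Catch by picture:** while the gripper was still in place, the pictures alone could not show whether the catch was in, so I relied on the pull-up test.

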